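# Fit the tube rotor on its drive

### The arm

A 6-joint arm with a two-finger parallel gripper is mounted at the origin on a cart in front of the work surface, level with it; the furniture and walls round the work are solid. World frame = base frame: x ahead of the robot, y to its left, z up, the work surface at z = 0. Lengths are in m, angles in rad, forces in N, time in s.
With the tool pointing down it reaches from about 0.25 to 0.725 m from the base axis. Payload 9.7 kg.
Tool frame: the origin (TCP) lies on the centre line of the jaws, within the pads' length; the fingertips stand 8 mm ahead of it and the grasp point (between the pads) lies 11 mm behind it; z points along the fingers, y is the direction in which the jaws open and shut (so a half turn about z gives the same grasp; the last joint's range is limited). The gripper opens to 85 mm and grips with 20 to 120 N. Pads are 22 mm wide; open, the fingers measure 114 mm over their backs; the gripper's body (76 mm by 85 mm) begins 54 mm behind the grasp point. The pads swing forward as they close: fully open they stand 13 mm farther back than shut.
Start: joints at [1.29, 0.087, 0.176, 1.66, 0, 1.571], TCP at [0.152, 0.528, 0.239] pointing down, gripper open.
Joint ranges: [-3.13, 3.13], [-0.85, 1.81], [-1.15, 1.24], [-2.2, 2.28], [-1.44, 1.52], [-3.14, 3.14]. Speed limits (rad/s): [2.22, 2.22, 2.57, 3.14, 3.14, 3.14].

### API

Orientations are given as a 3x3 rotation matrix whose columns are the frame's x, y, z axes.
In Python, from plant import r gives the robot as it stands.
- The arm moves only by the tool send_rows, never from a script. Its argument "motion" is text: rows parted by semicolons, each of 7 numbers parted by spaces: the turn, a rotation vector about the tool's x, y, z normalised to -1 to 1, where 1 is 60 degrees, then the shift along the tool's x, y, z normalised to -1 to 1, where 1 is 0.15 m, then the opening, from -1 (shut) to 1 (fully open), so that 0 is half open. In form: ax ay az dx dy dz grip; .... A call has 1 to 12 rows; each row is the pose to reach, as a shift and turn from the pose measured when the call began, along the tool's axes at that moment; what a row does not reach only later rows make up. A row lasts 1/8 s, in which the tool goes at most 62.5 mm and 10.7 degrees, less where a joint would pass 70% of its speed; a pose out of reach is approached as far as the arm can. A call with a number of a shift or a turn outside -1 to 1 is refused whole. A call with a gripper value outside its range is refused whole. The fingers move at their own pace and stop on an object; the grip force is fixed at half the most. Time passes only in rows, so rows that repeat a pose let the fingers close. It gives the time, the measured TCP pose, the force and the opening at its end, in the units of the state.
- r.observe(): the state, without advancing time (a new reading comes with each control period).
- r.snapshot(name): name is "scene" or "top"; returns a dict with "frame" (384x512x3 uint8, red, green, blue), "camera_matrix" (3x3 intrinsics, pixels), "rvec" (rotation vector, rad) and "tvec" (3), from world to camera coordinates, as OpenCV has them. Camera axes: x right, y down, z forward; pixel columns grow to the right and rows downward; lengths in m; the calibration is good to about 2 mm. A picture is of the moment at which its call begins. There is no depth.
- r.hand_in(): hands the job in, once; it reports no verdict.
The state is a dict: "time_s": time; "joint_pos": joint angles; "joint_velocities": joint speeds; "tau": joint torques, N m; "ee_pos": TCP position; "eef_rot": TCP orientation; "contact_force": force on the tool from outside, world axes, zero at the start; "wrist_torque": the same for the moment, N m; "grip_width": finger opening in m.
Only numpy, scipy, OpenCV 4.12 (cv2) and the standard library are available. Lean on these libraries where they do the work, as an engineer would, in place of code of your own. Each camera call takes 0.05 s, during which the arm holds its last target.

### The job

Put the blue tube rotor on the white drive unit: lower it over the central shaft, turn it until the drive pin drops into the rotor's key hole, let it down flush on the flange and let go. Feel for the pin gently: never press, twist or knock the rotor against the drive with more than 40 N. Leave the other things on the bench alone.

Things in the scene. Friction and masses are not known exactly. Their poses are not given: they have to be found in the camera images.
- rotor_hub (a point): Loose tube rotor (sizes in mm; about 0.3 kg): blue round plate, diameter 119, 10 thick, with a grey metal square hub on its middle, 34 (along x) by 30 (along y), 49 tall above the plate. Pinch the hub across its two flats, 30 apart along y. This point is on the axis inside the hub, 34 above the plate's underside, 24 above its top. z up. The 12 white rings are tube seats, not holes.
- rotor_under (a point): Centre of the rotor's flat underside, 34 below rotor_hub, same axes: the mouth of the central bore, diameter 14, which runs 54 up (blind).
- rotor_key (a point): Centre of the rotor's key hole at the underside: diameter 7.6, right through the plate, 34 from the axis in the rotor's -x direction. A yellow mark on the plate lies just outside it.
- drive_seat (a point): Fixed drive unit (sizes in mm): white housing 150 (x) by 160 (y), control panel on its -x side, with a metal flange, diameter 100, on top. This point is the centre of the flange's upper face, 56 above the bench; z up, axes of the housing. A brass drive pin, diameter 6, its tip chamfered to 4.4, rises 10 from the flange, 34 from the axis, on the -x side, up to 0.70 rad to either side of -x (not measured).
- drive_shaft (a point): Tip of the drive's central steel shaft, 46 above the flange; diameter 12, the last 8 tapered to 5. The spindle (flange, shaft, pin) is locked and does not turn. With the pin outside the key hole the rotor rides on the pin, 10 above the flange; with the pin in the hole, which it finds within about 0.03 rad either way, the rotor sinks flush on to the flange.
- beaker: Bystander: small clear beaker, diameter 53, 70 tall; origin under its middle.
- tape_a: Bystander: white roll of tape, diameter 75, 19 high; origin under its middle.
- vial_0: Bystander: small brown bottle with a red cap, diameter 30, 70 tall; origin under its middle.
- vial_1: Bystander: small brown bottle with a blue cap, diameter 30, 70 tall; origin under its middle.
- vial_2: Bystander: small brown bottle with a white cap, diameter 30, 85 tall; origin under its middle.

How it is judged:
By the outcome, as a careful person would: the job done as asked, in the order asked, and still so for the second after the job is handed in, with the robot touching nothing.
It also fails if it takes over 72 s, if anything falls off the work surface, if the arm or the gripper's body presses on something with over 40 N, if the wrist force passes 120 N, or if a joint passes its speed limit or range.

## Working session

There is one attempt and no reset: what is moved stays moved. The work goes in short steps, Python scripts to look and compute and a tool call to move; the robot and the scene stay as the last step left them, time stands still between calls to the robot, and variables do not carry over. Pictures are saved under pics/ and viewed, and the job is handed in when it is done.

Besides the shell and the picture viewer there is one more tool, called after "Request:" as name(argument=value, ...), one argument or row to a line, values as JSON. send_rows: Moves the arm, as the interface text tells. Scaled input: -1 to 1 covers 0.15 m each way for a shift and 60 degrees each way for a turn. Its arguments: {"type":"object","properties":{"motion":{"type":"string"}},"required":["motion"]}

```bash
ls; mkdir -p pics
cat > h.py <<'E'
import numpy as np, cv2
from plant import r
def snap(n,f):
    s=r.snapshot(n); cv2.imwrite(f,s["frame"][:,:,::-1]); return s
def ray(s,u,v):
    R,_=cv2.Rodrigues(np.array(s["rvec"],float)); t=np.array(s["tvec"],float).ravel()
    K=np.array(s["camera_matrix"]); d=R.T@np.linalg.solve(K,[u,v,1]); return -R.T@t,d
def plane(s,u,v,z):
    c,d=ray(s,u,v); return c+d*(z-c[2])/d[2]
def proj(s,p):
    return cv2.projectPoints(np.array(p,float).reshape(-1,3),np.array(s["rvec"],float),np.array(s["tvec"],float),np.array(s["camera_matrix"],float),None)[0].reshape(-1,2)
E
python3 - <<'E'
from h import *
for n in("scene","top"):
    s=snap(n,f"pics/{n}0.png"); c,d=ray(s,256,192); print(n,c,d,s["camera_matrix"][0])
print(r.observe())
E
```

```text
pics
scene [-0.08153167  0.4444636   0.4867153 ] [ 0.76182502 -0.48472537 -0.42992309] [348.9410459    0.         260.51009241]
top [ 0.48872543 -0.00709547  1.2386563 ] [ 0.10205876  0.03515429 -0.99417653] [355.76118538   0.         257.19340021]
{'time_s': 0.1, 'joint_pos': array([ 1.28997798e+00,  8.74204213e-02,  1.75219172e-01,  1.65983117e+00,
       -4.76825709e-06,  1.57079676e+00]), 'joint_velocities': array([-0.00138178, -0.00172158,  0.00242264, -0.00034815,  0.00029942,
        0.00129075]), 'tau': array([ 1.00356472e-03, -5.21557868e+01,  4.65655804e+01,  1.60823559e-02,
        1.19662855e-04,  1.61470632e-05]), 'ee_pos': array([0.15237229, 0.52825763, 0.23864851]), 'eef_rot': array([[-9.60828842e-01,  2.77142241e-01, -3.37992684e-04],
       [ 2.77142447e-01,  9.60828107e-01, -1.18899834e-03],
       [-4.76879424e-06, -1.23609602e-03, -9.99999236e-01]]), 'contact_force': array([-0.04400315,  0.82703948,  0.09452621]), 'wrist_torque': array([ 0.00240777,  0.02155716, -0.00080426]), 'grip_width': 0.08546237216895404}
```

View pics/scene0.png

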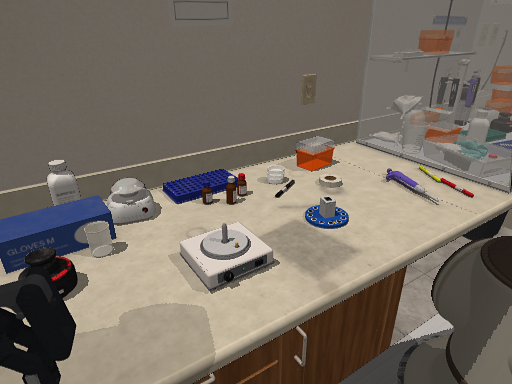

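View pics/top0.png

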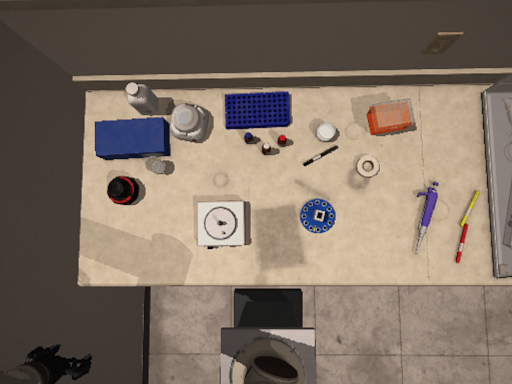

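The scene view shows the drive at about (226,250) and the rotor at (327,213). In the top view the drive is at (221,223) and the rotor at (318,215). I'll zoom in on both.

Run:
```python
import cv2,numpy as np
a=cv2.imread("pics/scene0.png");b=cv2.imread("pics/top0.png")
f=lambda i,x,y,w,h,k:cv2.resize(i[y:y+h,x:x+w],None,fx=k,fy=k,interpolation=cv2.INTER_CUBIC)
top=np.hstack([f(b,190,190,64,64,6),f(b,286,184,64,64,6)])
bot=np.hstack([f(a,170,210,110,80,3.5),f(a,290,180,110,80,3.5)])
bot=bot[:, :768]
bot=cv2.copyMakeBorder(bot,0,0,0,max(0,768-bot.shape[1]),cv2.BORDER_CONSTANT)
m=np.vstack([top,bot])[:600]
cv2.imwrite("pics/z0.png",m); print(m.shape)
```

```text
(600, 768, 3)
```

View pics/z0.png

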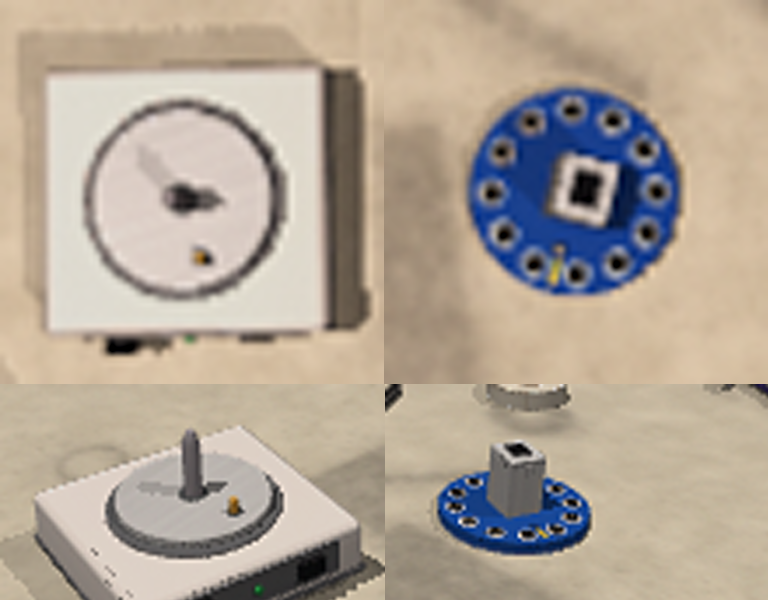

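The zooms show the rotor's yellow mark and the hub. On the drive they show the flange rim and the brass pin, at about (223.5,233) in the full top image. Next I'll measure these.

```bash
cat > m.py <<'E'
from h import *
def cents(mask,mn=2):
    n,l,st,c=cv2.connectedComponentsWithStats(mask.astype(np.uint8)); 
    return [(st[i,4],c[i]) for i in range(1,n) if st[i,4]>=mn]
def roi(mask,x,y,w,h):
    o=np.zeros_like(mask); o[y:y+h,x:x+w]=mask[y:y+h,x:x+w]; return o
E
python3 - <<'E'
from m import *
for n,rr,rd in(("top",(290,188,60,56),(192,192,60,62)),("scene",(296,190,64,42),(175,215,105,75))):
    s=r.snapshot(n); f=s["frame"]; hsv=cv2.cvtColor(f,cv2.COLOR_RGB2HSV); H,S,V=[hsv[...,i].astype(int) for i in range(3)]
    blue=roi((H>100)&(H<125)&(S>140)&(V>40),*rr)
    cs,_=cv2.findContours(blue.astype(np.uint8),cv2.RETR_EXTERNAL,cv2.CHAIN_APPROX_NONE)
    c=cv2.convexHull(max(cs,key=cv2.contourArea)); 
    # fill pts, plane-cast to z=.010 and fit circle in world
    P=np.array([plane(s,u,v,.010)[:2] for u,v in c[:,0]])
    (cx,cy),rad=cv2.minEnclosingCircle(P.astype(np.float32))
    A=np.c_[2*P,np.ones(len(P))]; q=np.linalg.lstsq(A,(P**2).sum(1),rcond=None)[0]
    print(n,"rotor circ",cx,cy,rad,q[:2],np.sqrt(q[2]+q[0]**2+q[1]**2))
    ye=roi((H>20)&(H<34)&(S>130)&(V>90),*rr)
    for a,p in cents(ye,1): print(" yellow",a,p,plane(s,*p,.010))
    br=roi((H>8)&(H<26)&(S>125),*rd)
    for a,p in cents(br,1): print(" brass",a,p,plane(s,*p,.062),plane(s,*p,.066))
    hub=roi((S<60)&(V>120),*rr)
    for a,p in cents(hub,20): print(" hub",a,p,plane(s,*p,.059))
    dk=roi((V<125)&(S<90),*rd)
    for a,p in cents(dk,15):print(" dark",a,p)
E
```

```text
top rotor circ 0.531132698059082 -0.17356710135936737 0.058859314769506454 [ 0.53156399 -0.17343861] 0.05771729067702119
 yellow 3 [314. 229.] [ 0.48582497 -0.16150321  0.01      ]
 brass 2 [223.  232.5] [0.47614355 0.14421129 0.062     ] [0.47618632 0.14369693 0.066     ]
 hub 20 [323.35 200.25] [ 0.58038264 -0.1881188   0.059     ]
 hub 74 [318.86486486 215.13513514] [ 0.53131494 -0.17226045  0.059     ]
 hub 29 [339.93103448 218.68965517] [ 0.5191731  -0.24086865  0.059     ]
 hub 30 [311.26666667 229.76666667] [ 0.48348533 -0.14635593  0.059     ]
 hub 27 [339.66666667 241.40740741] [ 0.44514572 -0.23793627  0.059     ]
 dark 249 [246.69477912 222.57429719]
 dark 63 [231.92063492 223.17460317]
 dark 27 [221.44444444 222.77777778]
 dark 22 [212.31818182 246.72727273]
scene rotor circ 0.5262090563774109 -0.17251579463481903 0.06507505476474762 [ 0.52645161 -0.17256658] 0.06266059700715966
 yellow 2 [334.5 222.5] [ 0.48597846 -0.16489973  0.01      ]
 brass 9 [236.44444444 244.22222222] [0.4743869  0.14209485 0.062     ] [0.46915122 0.14494258 0.066     ]
 hub 1743 [328.1319564  208.01147447] [ 0.49065471 -0.1409709   0.059     ]
 dark 119 [225.16806723 234.7394958 ]
 dark 294 [225.83673469 252.12244898]
 dark 1219 [239.15504512 271.92206727]
```

Run:
```python
from m import *
def fitc(P):
    A=np.c_[2*P,np.ones(len(P))]; q=np.linalg.lstsq(A,(P**2).sum(1),rcond=None)[0]; return q[:2],np.sqrt(q[2]+q[0]**2+q[1]**2)
def up(s,x,y,w,h,k=8):
    f=s["frame"][y:y+h,x:x+w]; g=cv2.resize(f,None,fx=k,fy=k,interpolation=cv2.INTER_CUBIC)
    return g,lambda p:((np.asarray(p)+.5)/k-.5+[x,y])
s=r.snapshot("top")
g,b=up(s,192,192,60,62); V=g.max(2); V=cv2.cvtColor(g,cv2.COLOR_RGB2GRAY)
# flange: bright face contour enclosed by dark ring
# radial profile: find darkest ring positions
c0=np.array([ (220.3-192+.5)*8,(223.2-192+.5)*8])
pts_in=[];pts_out=[]
for a in np.linspace(0,2*np.pi,180,endpoint=False):
    d=np.array([np.cos(a),np.sin(a)]); rr=np.arange(100,160,.5)
    xy=c0+rr[:,None]*d; pr=cv2.remap(V,xy[:,0].astype(np.float32).reshape(1,-1),xy[:,1].astype(np.float32).reshape(1,-1),cv2.INTER_LINEAR)[0].astype(float)
    k=pr.argmin(); gd=np.gradient(pr)
    pts_in.append(b(xy[max(0,k-40)+gd[max(0,k-40):k+1].argmin()])); pts_out.append(b(xy[k+gd[k:k+40].argmax()]))
for nm,pp in(("in",pts_in),("out",pts_out)):
  for z in(.046,.056):
    P=np.array([plane(s,*p,z)[:2] for p in pp]); c,rd=fitc(P); e=np.abs(np.hypot(*(P-c).T)-rd); P=P[e<2*np.median(e)]; c,rd=fitc(P); print("flange",nm,z,c,rd)
# housing
m=((V>185)).astype(np.uint8); cs,_=cv2.findContours(m,cv2.RETR_EXTERNAL,cv2.CHAIN_APPROX_NONE); c=max(cs,key=cv2.contourArea)
R=cv2.minAreaRect(c); bx=np.array([plane(s,*b(p),.046)[:2] for p in cv2.boxPoints(R)]); print("housing",bx,bx.mean(0),np.diff(bx,axis=0))
# brass
hsv=cv2.cvtColor(g,cv2.COLOR_RGB2HSV); H,S,VV=[hsv[...,i].astype(int) for i in range(3)]
for a,p in cents((H>8)&(H<26)&(S>110)&(VV>90),30): print("brass",a,b(p),plane(s,*b(p),.066))
# rotor
g,b=up(s,288,186,62,60); hsv=cv2.cvtColor(g,cv2.COLOR_RGB2HSV); H,S,VV=[hsv[...,i].astype(int) for i in range(3)]
m=((S<90)&(VV>140)).astype(np.uint8); cs,_=cv2.findContours(m,cv2.RETR_EXTERNAL,cv2.CHAIN_APPROX_NONE)
for c in cs:
    if cv2.contourArea(c)>3000:
        R=cv2.minAreaRect(c); bx=np.array([plane(s,*b(p),.059)[:2] for p in cv2.boxPoints(R)]); d=np.diff(bx,axis=0); print("hub",R,bx.mean(0),np.hypot(*d.T),np.arctan2(d[:,1],d[:,0]))
for a,p in cents((H>18)&(H<36)&(S>110)&(VV>90),30): print("yellow",a,b(p),plane(s,*b(p),.010))
m=((H>100)&(H<125)&(S>140)&(VV>40)).astype(np.uint8);cs,_=cv2.findContours(m,cv2.RETR_EXTERNAL,cv2.CHAIN_APPROX_NONE);c=max(cs,key=cv2.contourArea)
P=np.array([plane(s,*b(p),.010)[:2] for p in cv2.convexHull(c)[:,0]]);print("plate",fitc(P))
# scene check
s2=r.snapshot("scene")
print("scene proj rotor hub top",proj(s2,[.5313,-.1735,.059]),"top",proj(s,[.5313,-.1735,.059]))
```

```text
flange in 0.046 [0.50852475 0.15706487] 0.049834489129144295
flange in 0.056 [0.50835874 0.15568844] 0.04941664461678266
flange out 0.046 [0.50828619 0.15608436] 0.0557374794741389
flange out 0.056 [0.50812218 0.15471616] 0.05527014048184273
housing [[0.40709091 0.25127058]
 [0.61462881 0.25380998]
 [0.61278243 0.05047171]
 [0.40640049 0.05132647]] [0.51022566 0.15171968] [[ 0.2075379   0.00253939]
 [-0.00184638 -0.20333827]
 [-0.20638194  0.00085476]]
brass 151 [222.86051325 232.47889073] [0.47625781 0.14415765 0.066     ]
hub ((247.5, 239.5), (479.0, 495.0), 90.0) [ 0.53092014 -0.17076976] [0.20450636 0.19657858 0.20124617] [-1.5804322   3.11103084  1.56662629]
yellow 198 [313.97537879 228.98737374] [ 0.48586842 -0.16142028  0.01      ]
plate (array([ 0.53165953, -0.17349988]), np.float64(0.058315925782672876))
scene proj rotor hub top [[326.56018763 199.05308344]] top [[319.24299522 215.13706999]]
```

Tool yaw is already nearly aligned with the hub flats. I'll check the measurements quickly, then travel.

```bash
cat >> h.py <<'E'
from scipy.spatial.transform import Rotation as Ro
def yawR(psi): # tool down, y along rotor y at yaw psi
    y=np.array([-np.sin(psi),np.cos(psi),0]); z=np.array([0,0,-1.]); return np.c_[np.cross(y,z),y,z]
def go(p,psi):
    o=r.observe(); R=o["eef_rot"]; d=R.T@(np.array(p)-o["ee_pos"])/.15; w=Ro.from_matrix(R.T@yawR(psi)).as_rotvec()/(np.pi/3)
    print("t",round(o["time_s"],2),"pos",o["ee_pos"].round(4),"yaw",round(float(np.arctan2(-R[0,1],R[1,1])),4),"F",o["contact_force"].round(2),"M",o["wrist_torque"].round(3),"w",round(o["grip_width"],4)); print("turn",w.round(4),"shift",d.round(4))
E
python3 - <<'E'
from h import *
s=r.snapshot("scene"); print(proj(s,[.5083,.1557,.102]),proj(s,[.5083,.1557,.056]), proj(s,[.4762,.1442,.066]))
go([.5313,-.1735,.24],-.258)
E
```

```text
[[222.52120136 223.28364435]] [[223.57308018 241.22749614]] [[235.11113463 242.57328656]]
t 0.35 pos [0.1524 0.5284 0.2391] yaw -0.2808 F [ 0.96 -0.42  0.47] M [ 0.037 -0.026  0.032] w 0.0857
turn [-0.0003 -0.     -0.0218] shift [-3.7238 -3.7963 -0.0047]
```

Request:
send_rows(
  motion="0 0 0 -0.2 -0.2 0 1;0 0 0 -0.45 -0.45 0 1;0 0 0 -0.7 -0.71 0 1;0 0 0 -0.93 -0.95 0 1",
)

```text
time_s: 0.85
ee_pos: [0.2474, 0.3513, 0.2392]
eef_rot: [[-0.961, 0.277, 0.0], [0.277, 0.961, -0.0], [-0.0, 0.0, -1.0]]
contact_force: [-0.0, 0.9, 0.8]
grip_width: 0.0852
```

Request:
send_rows(
  motion="0 0 0 -0.23 -0.24 0 1;0 0 0 -0.47 -0.48 0 1;0 0 0 -0.7 -0.71 0 1;0 0 0 -0.93 -0.95 0 1",
)

```text
time_s: 1.35
ee_pos: [0.3425, 0.1743, 0.2394]
eef_rot: [[-0.961, 0.277, 0.001], [0.277, 0.961, 0.0], [-0.001, 0.001, -1.0]]
contact_force: [0.6, 0.7, 0.4]
grip_width: 0.0858
```

Request:
send_rows(
  motion="0 0 0 -0.23 -0.24 0 1;0 0 0 -0.47 -0.48 0 1;0 0 0 -0.7 -0.71 0 1;0 0 0 -0.93 -0.95 0 1",
)

```text
time_s: 1.85
ee_pos: [0.4377, -0.0029, 0.2396]
eef_rot: [[-0.961, 0.277, 0.002], [0.277, 0.961, 0.0], [-0.001, 0.001, -1.0]]
contact_force: [1.0, 0.6, -0.1]
grip_width: 0.0854
```

Run:
```python
from h import *
go([.5313,-.1735,.14],-.258)
```

```text
t 1.85 pos [ 0.4377 -0.0029  0.2396] yaw -0.2805 F [ 0.97  0.62 -0.14] M [ 0.068 -0.051 -0.05 ] w 0.0854
turn [ 0.0008  0.0014 -0.0215] shift [-0.9135 -0.9207  0.6648]
```

Request:
send_rows(
  motion="0 0 -0.02 -0.23 -0.23 0 1;0 0 -0.02 -0.46 -0.46 0.1 1;0 0 -0.02 -0.7 -0.7 0.4 1;0 0 -0.02 -0.91 -0.92 0.66 1;0 0 -0.02 -0.91 -0.92 0.66 1",
)

```text
time_s: 2.48
ee_pos: [0.5298, -0.1751, 0.1365]
eef_rot: [[-0.966, 0.259, -0.004], [0.259, 0.966, 0.002], [0.005, 0.001, -1.0]]
contact_force: [0.0, 0.5, 0.4]
grip_width: 0.0852
```

Run:
```python
from h import *
go([.5313,-.1735,.026],-.258)
snap("scene","pics/scene1.png");snap("top","pics/top1.png")
a=cv2.imread("pics/scene1.png");b=cv2.imread("pics/top1.png")
f=lambda i,x,y,w,h,k:cv2.resize(i[y:y+h,x:x+w],None,fx=k,fy=k,interpolation=cv2.INTER_CUBIC)
cv2.imwrite("pics/z1.png",np.hstack([f(a,270,120,100,120,4),f(b,270,160,100,120,4)]))
```

```text
t 2.48 pos [ 0.5298 -0.1751  0.1365] yaw -0.2624 F [0.01 0.49 0.45] M [ 0.028  0.079 -0.004] w 0.0852
turn [ 0.0009 -0.0043 -0.0042] shift [-0.0101  0.0119  0.7365]
```

View pics/z1.png

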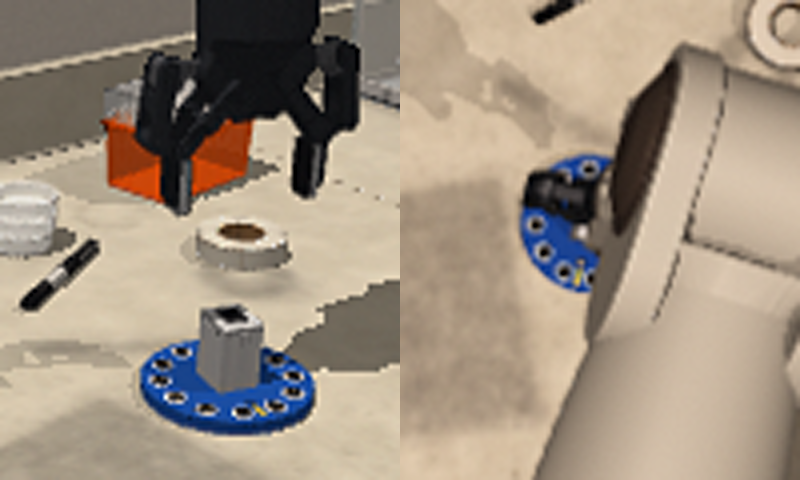

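The fingers straddle the hub in the scene view, with the hub at zoom (232,345). The arm hides the rotor in the top view. I'll descend.

Request:
send_rows(
  motion="0 -0.004 -0.004 -0.01 0.012 0.15 1;0 -0.004 -0.004 -0.01 0.012 0.35 1;0 -0.004 -0.004 -0.01 0.012 0.55 1;0 -0.004 -0.004 -0.01 0.012 0.68 1;0 -0.004 -0.004 -0.01 0.012 0.736 1;0 -0.004 -0.004 -0.01 0.012 0.736 1",
)

```text
time_s: 3.32
ee_pos: [0.5326, -0.1717, 0.0305]
eef_rot: [[-0.967, 0.253, 0.005], [0.253, 0.967, -0.0], [-0.005, 0.001, -1.0]]
contact_force: [-0.4, 0.0, 0.5]
grip_width: 0.0857
```

Run:
```python
from h import *
go([.5313,-.1735,.026],-.258)
snap("scene","pics/scene2.png")
a=cv2.imread("pics/scene2.png")
f=lambda i,x,y,w,h,k:cv2.resize(i[y:y+h,x:x+w],None,fx=k,fy=k,interpolation=cv2.INTER_CUBIC)
cv2.imwrite("pics/z2.png",f(a,270,120,100,120,5))
```

```text
t 3.33 pos [ 0.5326 -0.1717  0.0305] yaw -0.2561 F [-0.4   0.02  0.49] M [-0.021  0.005  0.03 ] w 0.0857
turn [0.001  0.0045 0.0018] shift [ 0.0055 -0.0136  0.0298]
```

View pics/z2.png

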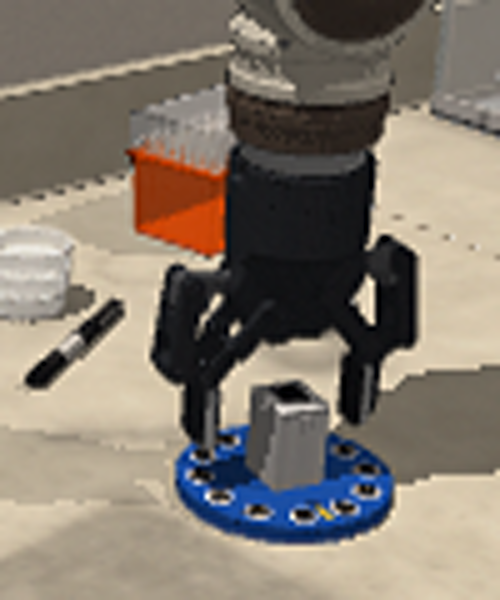

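The gripper stands over the hub correctly, with the fingers either side in y. I'll make a small correction and then close.

Request:
send_rows(
  motion="0 0.004 0 0.005 -0.012 0.03 1;0 0.004 0 0.005 -0.012 0.03 1;0 0.004 0 0.005 -0.012 0.03 0.3;0 0.004 0 0.005 -0.012 0.03 -0.3;0 0.004 0 0.005 -0.012 0.03 -0.6;0 0.004 0 0.005 -0.012 0.03 -1;0 0.004 0 0.005 -0.012 0.03 -1;0 0.004 0 0.005 -0.012 0.03 -1;0 0.004 0 0.005 -0.012 0.03 -1",
)

```text
time_s: 4.5
ee_pos: [0.5319, -0.1736, 0.0267]
eef_rot: [[-0.967, 0.253, 0.002], [0.253, 0.967, 0.0], [-0.002, 0.001, -1.0]]
contact_force: [0.1, -2.2, 5.7]
grip_width: 0.0289
```

Run:
```python
from h import *
go([.5313,-.1735,.026],-.258)
```

```text
t 4.5 pos [ 0.5319 -0.1736  0.0267] yaw -0.2563 F [ 0.09 -2.19  5.73] M [-0.538  0.174  0.086] w 0.0289
turn [0.0007 0.0017 0.0016] shift [ 0.004  -0.0001  0.0048]
```

Gripped at width 28.9 mm. Lifting now.

Request:
send_rows(
  motion="0 0 0 0 0 -0.1 -1;0 0 0 0 0 -0.3 -1;0 0 0 0 0 -0.55 -1;0 0 0 0 0 -0.8 -1;0 0 0 0 0 -0.95 -1;0 0 0 0 0 -1 -1;0 0 0 0 0 -1 -1",
)

```text
time_s: 5.38
ee_pos: [0.5315, -0.1736, 0.1765]
eef_rot: [[-0.967, 0.253, 0.002], [0.253, 0.967, 0.001], [-0.001, 0.001, -1.0]]
contact_force: [0.4, 0.8, -3.3]
grip_width: 0.0295
```

Run:
```python
from h import *
go([.5083,.1557,.176],.344)
snap("scene","pics/scene3.png")
a=cv2.imread("pics/scene3.png")
f=lambda i,x,y,w,h,k:cv2.resize(i[y:y+h,x:x+w],None,fx=k,fy=k,interpolation=cv2.INTER_CUBIC)
cv2.imwrite("pics/z3.png",f(a,270,80,100,120,5))
```

```text
t 5.38 pos [ 0.5315 -0.1736  0.1765] yaw -0.2562 F [ 0.42  0.77 -3.25] M [ 0.003  0.034 -0.005] w 0.0295
turn [ 5.000e-04  1.600e-03 -5.731e-01] shift [0.706  2.0842 0.0042]
```

View pics/z3.png

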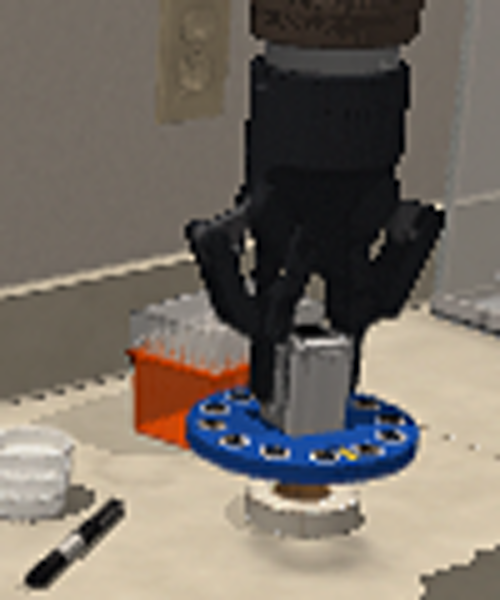

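The rotor is held level. I'll carry it to the drive while turning it.

Request:
send_rows(
  motion="0 0 -0.04 0.06 0.2 0 -1;0 0 -0.1 0.15 0.45 0 -1;0 0 -0.18 0.25 0.7 0 -1;0 0 -0.24 0.34 0.92 0 -1;0 0 -0.28 0.35 1 0 -1",
)

```text
time_s: 6.05
ee_pos: [0.5177, -0.0134, 0.1747]
eef_rot: [[-0.999, -0.041, -0.001], [-0.041, 0.999, 0.001], [0.001, 0.001, -1.0]]
contact_force: [0.2, 0.2, -4.0]
grip_width: 0.0295
```

Run:
```python
from h import *
go([.5083,.1557,.176],.344)
```

```text
t 6.05 pos [ 0.5177 -0.0134  0.1747] yaw 0.0406 F [ 0.18  0.17 -4.  ] M [-0.018 -0.068 -0.037] w 0.0295
turn [ 0.0014 -0.0011 -0.2897] shift [ 0.0167  1.1292 -0.0073]
```

Request:
send_rows(
  motion="0 0 -0.06 0 0.3 0 -1;0 0 -0.14 0.01 0.6 0 -1;0 0 -0.22 0.015 0.85 0 -1;0 0 -0.29 0.016 1 0 -1;0 0 -0.29 0.016 1 0 -1",
)

```text
time_s: 6.68
ee_pos: [0.509, 0.1371, 0.1738]
eef_rot: [[-0.941, -0.34, -0.003], [-0.34, 0.941, 0.001], [0.002, 0.002, -1.0]]
contact_force: [0.6, 0.2, -2.9]
grip_width: 0.0297
```

Run:
```python
from h import *
go([.5083,.1557,.150],.344)
```

```text
t 6.67 pos [0.509  0.1371 0.1738] yaw 0.3464 F [ 0.63  0.17 -2.92] M [-0.025  0.039  0.011] w 0.0297
turn [ 0.0016 -0.0024  0.0023] shift [-0.0381  0.1177  0.1589]
```

Request:
send_rows(
  motion="0 -0.002 0.002 -0.02 0.06 0.08 -1;0 -0.002 0.002 -0.038 0.117 0.16 -1;0 -0.002 0.002 -0.038 0.117 0.16 -1;0 -0.002 0.002 -0.038 0.117 0.16 -1",
)

```text
time_s: 7.18
ee_pos: [0.5083, 0.1553, 0.1498]
eef_rot: [[-0.941, -0.337, -0.001], [-0.337, 0.941, 0.001], [0.001, 0.002, -1.0]]
contact_force: [0.6, 0.3, -3.6]
grip_width: 0.0293
```

Run:
```python
from h import *
go([.5083,.1557,.120],.344)
s=snap("scene","pics/scene4.png");t=snap("top","pics/top4.png")
print(proj(s,[[.5083,.1557,.102],[.5083,.1557,.172]]),proj(s,[.5083,.1557,.056]))
a=cv2.imread("pics/scene4.png");b=cv2.imread("pics/top4.png")
f=lambda i,x,y,w,h,k:cv2.resize(i[y:y+h,x:x+w],None,fx=k,fy=k,interpolation=cv2.INTER_CUBIC)
cv2.imwrite("pics/z4.png",np.hstack([f(a,170,170,110,120,4),f(b,175,180,80,120,4)]))
```

```text
t 7.17 pos [0.5083 0.1553 0.1498] yaw 0.3439 F [ 0.57  0.34 -3.64] M [0.01  0.017 0.018] w 0.0293
turn [ 0.0015 -0.0006 -0.0001] shift [-0.0008  0.0023  0.1988]
[[222.52120136 223.28364435]
 [220.81056612 194.10216016]] [[223.57308018 241.22749614]]
```

View pics/z4.png

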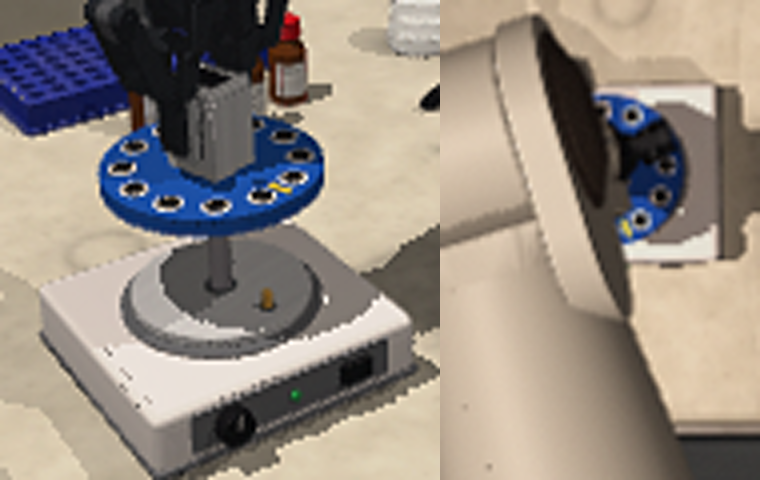

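The scene view shows the rotor above the shaft, which stands at zoom (219,265), with the yellow mark over the pin side. I'll compare the in-hand plate and the shaft relative to their predictions in the same camera.

Run:
```python
from m import *
s=r.snapshot("scene"); f=s["frame"]; hsv=cv2.cvtColor(f,cv2.COLOR_RGB2HSV); H,S,V=[hsv[...,i].astype(int) for i in range(3)]
blue=roi((H>100)&(H<125)&(S>120)&(V>35),190,195,70,40)
ys,xs=np.nonzero(blue); print("blue",xs.min(),xs.max()+1-1,ys.max())
a=np.linspace(0,2*np.pi,200)
P=np.concatenate([np.c_[.5083+.0595*np.cos(a),.1553+.0595*np.sin(a),np.full(200,z)] for z in(.123,.133)])
q=proj(s,P); print("pred",q.min(0),q.max(0))
# shaft columns
g=cv2.cvtColor(f,cv2.COLOR_RGB2GRAY); print(g[230:242:2,214:234])
print("pred shaft",proj(s,[[.5083,.1557,z] for z in(.09,.07)]))
h=np.linspace(0,2*np.pi,200)
print("flange px pred",[(proj(s,np.c_[.5083+.05*np.cos(a),.1557+.05*np.sin(a),np.full(200,.056)])).min(0),(proj(s,np.c_[.5083+.05*np.cos(a),.1557+.05*np.sin(a),np.full(200,.056)])).max(0)])
ye=roi((H>18)&(H<36)&(S>110)&(V>80),200,200,60,40)
for aa,p in cents(ye,1): print("yellow",aa,p,plane(s,*p,.133)-[.5083,.1553,0])
for z in (.056,): print(proj(s,[.5083,.1557,z]))
```

```text
blue 190 250 228
pred [193.50048755 198.10259386] [250.07405785 229.41294942]
[[217 205 206 208 134 156 115  76  62  71  73  71  64  81 107 106 106 106
  105 108]
 [ 68  71  73  73  75  76  79  80  63  71  72  70  65  66 109 107 106 104
  106 107]
 [ 75  76  77  79  79  79  78  79  67  70  71  70  66  67 109 107 107 106
  104 104]
 [ 78  79  77  78  78  78  80  80  70  70  72  70  65  62 109 105 105 105
  104 103]
 [ 78  78  78  79  79  79  79  79  69  70  73  71  66  63 108 106 104 105
  108 107]
 [ 78  79  78  78  78  78  80  52  42  70  72  71  67  68  31  91 108 106
  105 104]]
pred shaft [[222.80087328 228.05452809]
 [223.25866383 235.86391222]]
flange px pred [array([200.74826409, 229.34426909]), array([246.15015973, 254.5859814 ])]
yellow 8 [239.25 216.25] [-0.04148929 -0.01824806  0.133     ]
[[223.57308018 241.22749614]]
```

The in-hand plate and the shaft show the same image offset, about +1.1 px, so they are aligned relative to each other. I'll lower gently over the shaft tip.

Request:
send_rows(
  motion="0 0 0 0 0.002 0.04 -1;0 0 0 0 0.002 0.08 -1;0 0 0 0 0.002 0.12 -1;0 0 0 0 0.002 0.16 -1;0 0 0 0 0.002 0.16 -1",
)

```text
time_s: 7.95
ee_pos: [0.5081, 0.1556, 0.1256]
eef_rot: [[-0.941, -0.337, -0.001], [-0.337, 0.941, 0.001], [0.001, 0.002, -1.0]]
contact_force: [-0.3, -0.1, -3.4]
grip_width: 0.0293
```

Run:
```python
from h import *
go([.5083,.1557,.098],.344)
```

```text
t 7.95 pos [0.5081 0.1556 0.1256] yaw 0.3439 F [-0.31 -0.12 -3.37] M [ 0.025 -0.015  0.013] w 0.0293
turn [ 0.0015 -0.0006 -0.0001] shift [-0.0013 -0.      0.1843]
```

Three millimetres over the tip with no contact. Going further in short steps.

Request:
send_rows(
  motion="0 0 0 0 0 0.015 -1;0 0 0 0 0 0.03 -1;0 0 0 0 0 0.045 -1;0 0 0 0 0 0.06 -1;0 0 0 0 0 0.06 -1",
)

```text
time_s: 8.57
ee_pos: [0.5081, 0.1555, 0.1164]
eef_rot: [[-0.941, -0.337, -0.001], [-0.337, 0.941, 0.001], [0.001, 0.001, -1.0]]
contact_force: [-0.6, -1.3, -4.2]
grip_width: 0.0294
```

Request:
send_rows(
  motion="0 0 0 0 0 0.015 -1;0 0 0 0 0 0.03 -1;0 0 0 0 0 0.045 -1;0 0 0 0 0 0.06 -1;0 0 0 0 0 0.06 -1",
)

```text
time_s: 9.2
ee_pos: [0.5079, 0.1555, 0.107]
eef_rot: [[-0.941, -0.337, -0.002], [-0.337, 0.941, 0.001], [0.001, 0.001, -1.0]]
contact_force: [0.2, -1.4, -4.3]
grip_width: 0.0297
```

Run:
```python
from h import *
go([.5083,.1557,.094],.344)
```

```text
t 9.2 pos [0.5079 0.1555 0.107 ] yaw 0.3438 F [ 0.21 -1.42 -4.3 ] M [-0.318  0.01   0.011] w 0.0297
turn [ 0.0014 -0.0013 -0.0002] shift [-0.0029  0.0005  0.087 ]
```

The shaft is in the bore with a slight side touch, about 1.4 N in −y. I'll ease 0.7 mm that way and go on.

Request:
send_rows(
  motion="0 0 0 0.001 -0.005 0.015 -1;0 0 0 0.001 -0.005 0.03 -1;0 0 0 0.001 -0.005 0.05 -1;0 0 0 0.001 -0.005 0.07 -1;0 0 0 0.001 -0.005 0.07 -1",
)

```text
time_s: 9.82
ee_pos: [0.5079, 0.1547, 0.0962]
eef_rot: [[-0.941, -0.337, -0.002], [-0.337, 0.941, 0.001], [0.002, 0.002, -1.0]]
contact_force: [-0.0, -0.0, -4.1]
grip_width: 0.0293
```

Run:
```python
from h import *
go([.5083,.1557,.092],.344)
```

```text
t 9.82 pos [0.5079 0.1547 0.0962] yaw 0.3439 F [-0.02 -0.05 -4.11] M [ 0.012 -0.017  0.011] w 0.0293
turn [ 0.0015 -0.0018 -0.0001] shift [-0.0051  0.0053  0.028 ]
```

Now free of contact. I'll go down 1 mm per row and feel for the pin (contact expected near TCP z = 0.0927).

Request:
send_rows(
  motion="0 0 0 0 0 0.007 -1;0 0 0 0 0 0.014 -1;0 0 0 0 0 0.02 -1;0 0 0 0 0 0.026 -1;0 0 0 0 0 0.026 -1",
)

```text
time_s: 10.45
ee_pos: [0.5078, 0.1547, 0.0922]
eef_rot: [[-0.941, -0.337, -0.002], [-0.337, 0.941, 0.001], [0.002, 0.002, -1.0]]
contact_force: [0.6, -0.0, -3.4]
grip_width: 0.0296
```

Request:
send_rows(
  motion="0 0 0 0 0 0.004 -1;0 0 0 0 0 0.008 -1;0 0 0 0 0 0.008 -1",
)

```text
time_s: 10.82
ee_pos: [0.5078, 0.1547, 0.091]
eef_rot: [[-0.941, -0.337, -0.003], [-0.337, 0.941, 0.001], [0.002, 0.002, -1.0]]
contact_force: [-0.6, -0.2, -3.1]
grip_width: 0.0295
```

Request:
send_rows(
  motion="0 0 0 0 0 0.004 -1;0 0 0 0 0 0.008 -1;0 0 0 0 0 0.008 -1",
)

```text
time_s: 11.2
ee_pos: [0.5077, 0.1547, 0.0897]
eef_rot: [[-0.941, -0.337, -0.003], [-0.337, 0.941, 0.001], [0.002, 0.002, -1.0]]
contact_force: [1.1, 0.1, -3.8]
grip_width: 0.0291
```

Run:
```python
from h import *
go([.5079,.1547,.083],.344)
```

```text
t 11.2 pos [0.5077 0.1547 0.0897] yaw 0.3438 F [ 1.15  0.15 -3.76] M [-0.011  0.048  0.033] w 0.0291
turn [ 0.0015 -0.0021 -0.0002] shift [-0.0012 -0.0002  0.0448]
```

TCP is now 3 mm below the pin-tip height with no load, so the pin seems to be in the key hole already. I'll continue carefully to the flange.

Request:
send_rows(
  motion="0 -0.002 0 -0.001 0 0.007 -1;0 -0.002 0 -0.001 0 0.014 -1;0 -0.002 0 -0.001 0 0.021 -1;0 -0.002 0 -0.001 0 0.027 -1;0 -0.002 0 -0.001 0 0.027 -1",
)

```text
time_s: 11.82
ee_pos: [0.5078, 0.1547, 0.0855]
eef_rot: [[-0.941, -0.337, -0.001], [-0.337, 0.941, 0.001], [0.0, 0.002, -1.0]]
contact_force: [-1.0, 0.6, -2.3]
grip_width: 0.0294
```

Request:
send_rows(
  motion="0 0 0 0 0 0.004 -1;0 0 0 0 0 0.008 -1;0 0 0 0 0 0.011 -1;0 0 0 0 0 0.011 -1",
)

```text
time_s: 12.32
ee_pos: [0.5078, 0.1547, 0.0838]
eef_rot: [[-0.941, -0.337, -0.001], [-0.337, 0.941, 0.001], [0.0, 0.002, -1.0]]
contact_force: [0.0, 1.0, -3.7]
grip_width: 0.0294
```

Run:
```python
from h import *
go([.5079,.1547,.0827],.344)
```

```text
t 12.32 pos [0.5078 0.1547 0.0838] yaw 0.3439 F [ 0.    1.03 -3.72] M [-0.055  0.001  0.043] w 0.0294
turn [ 0.0015 -0.0003 -0.0001] shift [-0.0007 -0.0004  0.0076]
```

Request:
send_rows(
  motion="0 0 0 0 0 0.003 -1;0 0 0 0 0 0.006 -1;0 0 0 0 0 0.006 -1",
)

```text
time_s: 12.7
ee_pos: [0.5078, 0.1547, 0.0829]
eef_rot: [[-0.941, -0.337, -0.001], [-0.337, 0.941, 0.001], [0.0, 0.002, -1.0]]
contact_force: [-0.2, 0.3, -2.6]
grip_width: 0.0297
```

Request:
send_rows(
  motion="0 0 0 0 0 0.002 -1;0 0 0 0 0 0.004 -1;0 0 0 0 0 0.004 -1",
)

```text
time_s: 13.08
ee_pos: [0.5078, 0.1547, 0.0827]
eef_rot: [[-0.941, -0.337, -0.001], [-0.337, 0.941, 0.001], [0.0, 0.002, -1.0]]
contact_force: [-2.6, -0.2, 3.1]
grip_width: 0.0291
```

Run:
```python
from h import *
go([.5079,.1547,.0827],.344)
snap("scene","pics/scene5.png")
a=cv2.imread("pics/scene5.png")
cv2.imwrite("pics/z5.png",cv2.resize(a[180:300,170:280],None,fx=5,fy=5,interpolation=cv2.INTER_CUBIC))
```

```text
t 13.07 pos [0.5078 0.1547 0.0827] yaw 0.3439 F [-2.59 -0.23  3.12] M [-0.179  0.462 -0.021] w 0.0291
turn [ 0.0015 -0.0001 -0.0001] shift [-0.0007 -0.0004  0.0003]
```

View pics/z5.png

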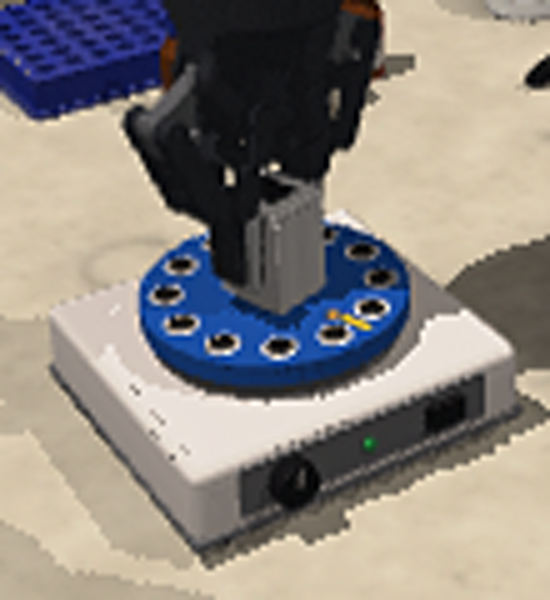

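Contact came at exactly flush height, TCP z 0.0827, with under 7 N. The scene view shows the plate down on the flange and brass visible in the key hole at zoom (333,316). Releasing.

Request:
send_rows(
  motion="0 0 0 0 0 0 -0.2;0 0 0 0 0 0 0.2;0 0 0 0 0 0 0.6;0 0 0 0 0 0 0.6;0 0 0 0 0 0 0.6;0 0 0 0 0 0 0.6",
)

```text
time_s: 13.88
ee_pos: [0.5078, 0.1547, 0.0827]
eef_rot: [[-0.941, -0.337, -0.001], [-0.337, 0.941, 0.001], [0.0, 0.002, -1.0]]
contact_force: [-0.0, 0.4, -0.9]
grip_width: 0.0684
```

Request:
send_rows(
  motion="0 0 0 0 0 -0.05 0.6;0 0 0 0 0 -0.15 0.6;0 0 0 0 0 -0.35 0.6;0 0 0 0 0 -0.6 0.6;0 0 0 0 0 -0.85 0.6;0 0 0 0 0 -0.95 0.6;0 0 0 0 0 -0.95 0.6",
)

```text
time_s: 14.75
ee_pos: [0.5083, 0.1546, 0.2261]
eef_rot: [[-0.941, -0.337, 0.001], [-0.337, 0.941, 0.002], [-0.002, 0.001, -1.0]]
contact_force: [-0.5, 0.0, -0.7]
grip_width: 0.0682
```

Request:
send_rows(
  motion="0 0 0 0.1 0.3 0 0.6;0 0 0 0.2 0.6 0 0.6;0 0 0 0.3 0.9 0 0.6;0 0 0 0.35 1 0 0.6;0 0 0 0.35 1 0 0.6",
)

```text
time_s: 15.38
ee_pos: [0.4077, 0.2784, 0.2253]
eef_rot: [[-0.941, -0.339, 0.0], [-0.339, 0.941, 0.001], [-0.0, 0.001, -1.0]]
contact_force: [0.2, 0.3, 0.2]
grip_width: 0.0685
```

Run:
```python
from m import *
go([.5079,.1547,.0827],.344)
s=snap("scene","pics/scene6.png");t=snap("top","pics/top6.png")
a=cv2.imread("pics/scene6.png");b=cv2.imread("pics/top6.png")
f=lambda i,x,y,w,h,k:cv2.resize(i[y:y+h,x:x+w],None,fx=k,fy=k,interpolation=cv2.INTER_CUBIC)
cv2.imwrite("pics/z6.png",np.hstack([f(a,170,180,110,120,4),f(b,180,180,80,120,4)]))
hsv=cv2.cvtColor(s["frame"],cv2.COLOR_RGB2HSV); H,S,V=[hsv[...,i].astype(int) for i in range(3)]
blue=roi((H>100)&(H<125)&(S>120)&(V>35),192,220,70,50); ys,xs=np.nonzero(blue); print("blue",xs.min(),xs.max(),ys.max())
a=np.linspace(0,2*np.pi,200)
for z in(.056,.066): print(z,proj(s,np.c_[.5078+.0595*np.cos(a),.1547+.0595*np.sin(a),np.full(200,z)]).max(0))
```

```text
t 15.38 pos [0.4077 0.2784 0.2253] yaw 0.3457 F [0.23 0.34 0.15] M [-0.032  0.007  0.038] w 0.0685
turn [0.0009 0.0005 0.0016] shift [-0.3488 -1.0032  0.95  ]
blue 198 251 257
0.056 [250.93014002 257.27332434]
0.066 [250.8586772  253.26017458]
```

View pics/z6.png

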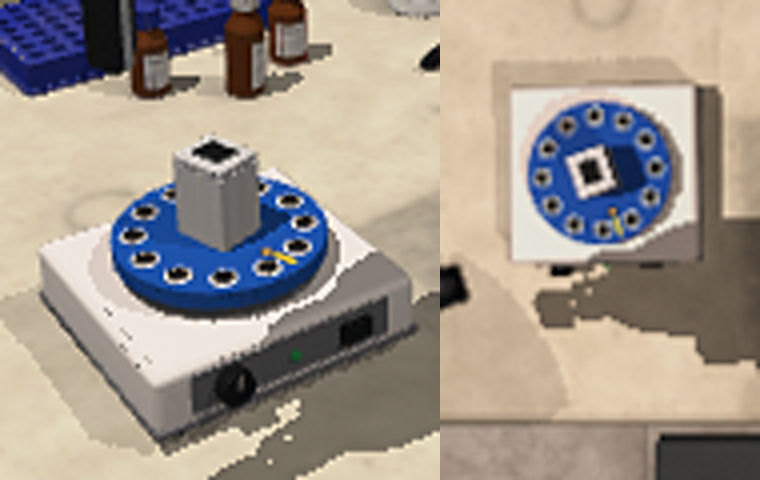

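View pics/scene6.png

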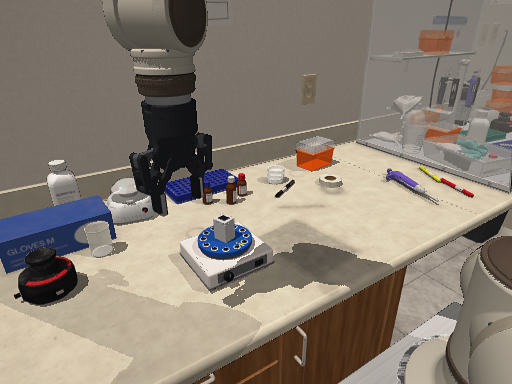

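The rotor sits flush and level on the flange: its lower edge is at row 257, against 257.3 predicted for an underside at 56 mm. The brass pin shows in the key hole, the bystanders haven't moved, and the gripper is clear. Handing in.

```bash
python3 -c "
from plant import r
print(r.hand_in(), r.observe()['time_s'])"
```

```text
the job is handed in; nothing more can be done
the job is handed in; nothing more can be done
```

The rotor is on the drive, keyed and flush on the flange, and I handed the job in at about 15.4 s.

- **What I did:** I gripped the hub across its 30 mm flats and carried the rotor to the drive. On the way I turned it about 34° so its key hole faced the pin I had measured, 0.344 rad from −x. I then lowered it over the shaft in small steps. The pin went into the key hole on that first alignment, so no search turn was needed.
- **Seating:** Contact came at the expected flush height (TCP z 0.0827, 10 mm below pin-riding height). The force readings at the end of each move never passed about 7 N beyond the rotor's weight.
- **After release:** The plate's lower edge showed at pixel row 257, against 257.3 predicted for flush. Brass was visible in the key hole, the gripper was clear with about zero force, and the other things had not visibly moved.
- **Disagreements:**
  - The scene camera sat about 1–1.5 px (around 2 mm) off the top camera.
  - The scene view put the yellow mark 0.04 rad or more off the commanded rotor angle. I trusted the flats, and the pin entering bore that out.
  - The bore touched the shaft with about 1.4 N of side force on the way down. Shifting 0.7 mm cleared it.

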